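# Disc-cutter punches back in their rack by size

### The arm

A 6-joint arm with a two-finger parallel gripper is mounted at the origin on the work surface. World frame = base frame: x ahead of the robot, y to its left, z up, the work surface at z = 0. Lengths are in m, angles in degrees, forces in N, time in s.
With the tool pointing down it reaches from about 0.275 to 0.825 m from the base axis. Payload 4.9 kg.
Tool frame: the origin (TCP) lies midway between the tips of the shut fingers; the grasp point (between the pads) lies 19 mm behind it; z points along the fingers, y is the line along which they close (so a half turn about z gives the same grasp; the last joint's range is limited). The gripper opens to 85 mm and grips with 20 to 120 N. Pads are 22 mm wide; open, the fingers measure 114 mm over their backs; the gripper's body (76 mm by 85 mm) begins 54 mm behind the grasp point. The pads swing forward as they close: fully open they stand 13 mm farther back than shut.
Start: joints at [64.733, 18.69, -11.035, 60.275, 0, 82.311], TCP at [0.166, 0.524, 0.231] pointing down, gripper open.
Joint ranges: [-152.03, 152.03], [-55.5, 102.48], [-74.3, 77.21], [-110.64, 120.58], [-84.22, 78.4], [-180, 180]. Speed limits (degrees/s): [147.25, 147.25, 180, 180, 180, 180].

### API

Orientations are given as a 3x3 rotation matrix whose columns are the frame's x, y, z axes.
In Python, from rig import * gives the robot as it stands. The module is installed in compiled form; this text tells all that it offers.
- The arm moves only by the shell command python3 -m creep 'ROWS'. ROWS is JSON, a list of rows, each an object of numbers: "claw": the opening, from 0 (shut) to 1 (fully open); "dx", "dy", "dz": the shift along the tool's x, y, z in m; "yaw": the turn about the tool's z in rad. A call has 1 to 20 rows; each row shifts and turns the commanded pose from where the row before left it, along the tool's axes as they then stand; what a row does not reach is not made up. A row lasts 1/12 s, in which the tool goes at most 41.7 mm and 7.16 degrees, less where a joint would pass 70% of its speed; a pose out of reach is approached as far as the arm can. A call is refused whole if a number of a shift passes 0.0417 or a number of a turn 0.125, either way. A call with a gripper value outside its range is refused whole. The fingers move at their own pace and stop on an object; the grip force is fixed at half the most. Time passes only in rows, so rows that do not move let the fingers close. It gives the time, the measured TCP pose, the force, the opening and the grip force at its end, in the units of the state.
- sense(): the state, without advancing time (a new reading comes with each control period).
- get_image(name): name is "scene" or "top" or "wrist"; returns a dict with "color" (420x560x3 uint8, red, green, blue), "fovy" (degrees; the focal length in pixels is half the picture's height over the tangent of half this angle, whatever the lens; pixels are square), "cx", "cy" (the principal point, pixels), "world_from_camera" (4x4, takes a point from camera to world coordinates). Camera axes: x right, y down, z forward; pixel columns grow to the right and rows downward; lengths in m; the calibration is good to about 2 mm. A picture is of the moment at which its call begins. There is no depth.
- finish_job(): hands the job in; it is judged then, once.
Trained networks look in a picture, given as the dict that the camera call returned (one of the last four; its "shot" number tells which), for a name from the list of things; names that differ only in an ending like _2 or _b are one class to them, and where a whole thing is asked for, a point or a joint stands for the part that bears it (a point fixed in the world has none). Each returns a list of dicts, best first, with "conf" (0 to 1); they miss things now and then, are a little off and sometimes report something else, mostly with a low value. They report only what shows in the picture. A call takes as long as a camera call.
- outline_of(picture, target): "region" (420x560 bool, what is visible of it) and "bbox" ([left, top, right, bottom] in pixels, round what is visible of it).
The state is a dict: "time_s": time; "joint_positions": joint angles; "joint_vel": joint speeds; "joint_torque": joint torques, N m; "position": TCP position; "orientation": TCP orientation; "wrist_force": force on the tool from outside, world axes, zero at the start; "moment": the same for the moment, N m; "grip_width": finger opening in m; "grip_force": force on a finger pad.
Only numpy, scipy, OpenCV 4.12 (cv2) and the standard library are available. Lean on these libraries where they do the work, as an engineer would, in place of code of your own. Each camera call takes 0.05 s, during which the arm holds its last target. There are 200 camera calls.

### The job

Put the four disc-cutter punches that stand about on the bench back into their wooden rack, one to a bay, standing upright, so that with the two already in the end bays the whole row runs in order of diameter from the largest at its end to the smallest at the other. Set each one down on the bay floor before letting go, do not drop it, and leave the two end punches, the copper dish, the pencil and the file where they are.

Things in the scene. Friction and masses are not known exactly. Their poses are not given: they have to be found in the camera images.
- rack: Low fixed beech tray, 440 mm long (its y), 80 mm deep (its x), 22 mm high: six open bays in a row, 64 x 64 mm inside, centres at x = 0, y = -180, -108, -36, 36, 108, 180 mm, leather floor 10 mm above the bench, walls 8 mm thick and 12 mm above that floor. Origin at the centre of its underside, z up. Front and back of it are clear: fingers closing along its x have most room.
- punch44: Hardened steel disc-cutter punch: a plain grey steel cylinder, slightly waisted, 44 mm in diameter and 55 mm tall, about 0.65 kg (may differ by 15 %). Stands upright on the bench at the start, to be moved; any grasp across its diameter from above will do. Origin at the centre of its underside, z up along its axis; round, so its yaw means nothing.
- punch37: Hardened steel disc-cutter punch: a plain grey steel cylinder, slightly waisted, 37 mm in diameter and 55 mm tall, about 0.46 kg (may differ by 15 %). Stands upright on the bench at the start, to be moved; any grasp across its diameter from above will do. Origin at the centre of its underside, z up along its axis; round, so its yaw means nothing.
- punch30: Hardened steel disc-cutter punch: a plain grey steel cylinder, slightly waisted, 30 mm in diameter and 55 mm tall, about 0.3 kg (may differ by 15 %). Stands upright on the bench at the start, to be moved; any grasp across its diameter from above will do. Origin at the centre of its underside, z up along its axis; round, so its yaw means nothing.
- punch23: Hardened steel disc-cutter punch: a plain grey steel cylinder, slightly waisted, 23 mm in diameter and 55 mm tall, about 0.18 kg (may differ by 15 %). Stands upright on the bench at the start, to be moved; any grasp across its diameter from above will do. Origin at the centre of its underside, z up along its axis; round, so its yaw means nothing.
- punch52: Hardened steel disc-cutter punch: a plain grey steel cylinder, slightly waisted, 52 mm in diameter and 55 mm tall, about 0.91 kg. Already stands in an end bay of the rack (which end differs from start to start): the largest of the set. Origin at the centre of its underside, z up along its axis; round, so its yaw means nothing.
- punch16: Hardened steel disc-cutter punch: a plain grey steel cylinder, slightly waisted, 16 mm in diameter and 55 mm tall, about 0.09 kg. Already stands in an end bay of the rack (which end differs from start to start): the smallest of the set. Origin at the centre of its underside, z up along its axis; round, so its yaw means nothing.
- dish: Small raised copper dish, loose, 56 mm across and 15 mm high, on the bench in front of the rack. Origin at the centre of its underside.
- pencil: Red pencil, loose, lying on the bench, 170 mm long and 8 mm thick. Origin at the middle of its length on its underside; x along it.
- file: Hand file with a pale wooden handle, loose, lying on the bench, 175 mm long, 18 mm wide, 16 mm high. Origin at the middle of its length on its underside; x along it to the blade's tip.

How it is judged:
By the outcome, as a careful person would: the job done as asked, in the order asked, and still so for the second after the job is handed in, with the robot touching nothing.
It also fails if it takes over 99 s, if anything falls off the work surface, if the arm or the gripper's body presses on something with over 40 N, if the wrist force passes 120 N, or if a joint passes its speed limit or range.

## Working session

There is one attempt and no reset: what is moved stays moved. The work goes in short steps, Python scripts to look and compute and a shell command to move; the robot and the scene stay as the last step left them, time stands still between calls to the robot, and variables do not carry over. Pictures are saved under pics/ and viewed, at most 14 in all, crops included, and the job is handed in when it is done.

```bash
mkdir -p pics
cat > h.py <<'E'
from rig import *
import numpy as np, cv2
def ray(p,u,v):
    f=210/np.tan(np.radians(p["fovy"])/2)
    T=np.array(p["world_from_camera"]); d=T[:3,:3]@np.array([(u-p["cx"])/f,(v-p["cy"])/f,1.0]); return T[:3,3],d
def atz(p,u,v,z):
    o,d=ray(p,u,v); return o+d*(z-o[2])/d[2]
def proj(p,X):
    f=210/np.tan(np.radians(p["fovy"])/2)
    T=np.array(p["world_from_camera"]); c=T[:3,:3].T@(np.array(X)-T[:3,3]); return np.array([p["cx"]+f*c[0]/c[2],p["cy"]+f*c[1]/c[2]])
def save(p,n): cv2.imwrite("pics/"+n,cv2.cvtColor(p["color"],cv2.COLOR_RGB2BGR))
E
python3 - <<'E'
from h import *
for n in ("scene","top"):
    p=get_image(n); save(p,n+"0.png"); print(n,p["fovy"],np.round(p["world_from_camera"],3).tolist())
    for t in ("rack","punch44","punch37","punch30","punch23","punch52","punch16","dish","pencil","file"):
        for r in outline_of(p,t)[:4]:
            print(t,round(r["conf"],2),r["bbox"],int(r["region"].sum()))
s=sense();print(s["time_s"],s["position"],s["orientation"],s["grip_width"])
E
```

```text
scene 46.22809960344952 [[0.608, 0.641, -0.468, 1.073], [0.794, -0.486, 0.366, -0.388], [0.008, -0.594, -0.804, 0.939], [0.0, 0.0, 0.0, 1.0]]
rack 0.83 [217.4, 181.4, 389.8, 314.5] 5779
punch44 0.87 [200.6, 212.5, 220.7, 243.6] 464
punch44 0.63 [98.7, 267.1, 125.4, 293.8] 414
punch44 0.63 [232.1, 265.4, 255.3, 298.5] 751
punch44 0.56 [365.5, 132.1, 379.4, 154.1] 196
punch37 0.87 [200.6, 212.5, 220.7, 243.6] 464
punch37 0.63 [98.7, 267.1, 125.4, 293.8] 414
punch37 0.63 [232.1, 265.4, 255.3, 298.5] 751
punch37 0.56 [365.5, 132.1, 379.4, 154.1] 196
punch30 0.87 [200.6, 212.5, 220.7, 243.6] 464
punch30 0.63 [98.7, 267.1, 125.4, 293.8] 414
punch30 0.63 [232.1, 265.4, 255.3, 298.5] 751
punch30 0.56 [365.5, 132.1, 379.4, 154.1] 196
punch23 0.87 [200.6, 212.5, 220.7, 243.6] 464
punch23 0.63 [98.7, 267.1, 125.4, 293.8] 414
punch23 0.63 [232.1, 265.4, 255.3, 298.5] 751
punch23 0.56 [365.5, 132.1, 379.4, 154.1] 196
punch52 0.87 [200.6, 212.5, 220.7, 243.6] 464
punch52 0.63 [98.7, 267.1, 125.4, 293.8] 414
punch52 0.63 [232.1, 265.4, 255.3, 298.5] 751
punch52 0.56 [365.5, 132.1, 379.4, 154.1] 196
[... 1332 characters left out ...]
 0.67 [340.4, 167.5, 366.1, 191.1] 554
punch52 0.57 [331.6, 236.1, 354.4, 262.8] 335
punch52 0.57 [198.7, 239.4, 214.0, 252.5] 117
punch16 0.81 [435.6, 249.8, 459.1, 270.8] 390
punch16 0.67 [340.4, 167.5, 366.1, 191.1] 554
punch16 0.57 [331.6, 236.1, 354.4, 262.8] 335
punch16 0.57 [198.7, 239.4, 214.0, 252.5] 117
dish 0.62 [262.3, 244.2, 284.9, 273.5] 486
pencil 0.64 [158.7, 225.3, 166.5, 303.7] 330
file 0.71 [334.3, 236.3, 352.1, 263.3] 370
file 0.56 [385.5, 241.0, 396.4, 318.0] 513
1.1 [0.16610037 0.52430946 0.23126961] [[-9.53287176e-01  3.02065486e-01  3.52343482e-05]
 [ 3.02065484e-01  9.53287176e-01 -5.29838824e-05]
 [-4.95930545e-05 -3.98657752e-05 -9.99999998e-01]] 0.0853407550033415
```

View pics/top0.png

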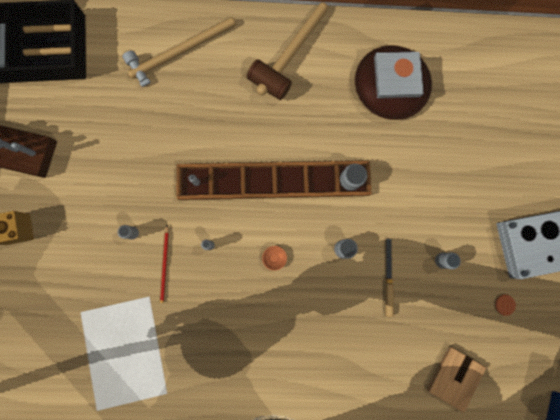

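View pics/scene0.png

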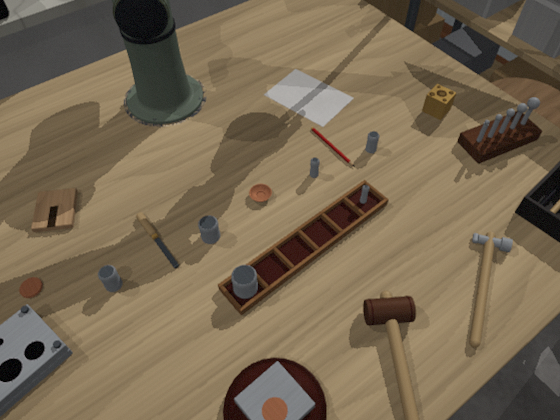

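The top view shows the rack at about (272,180), with punch52 at its right end (354,178) and punch16 at its left end (194,180). The loose punches stand at (128,232), (208,244), (346,249) and (448,260). The dish is at (275,258), the pencil at (165,265) and the file at (390,275).

Run:
```python
from h import *
from scipy.optimize import least_squares
P={n:get_image(n) for n in ("top","scene")}
D={n:[r for r in outline_of(p,"punch44")] for n,p in P.items()}
a=np.linspace(0,2*np.pi,40)
def bb(p,x,y,d,h,z0=0):
    q=np.array([proj(p,[x+d/2*np.cos(t),y+d/2*np.sin(t),z]) for t in a for z in (z0,z0+h)])
    return np.r_[q.min(0),q.max(0)]
T,S=P["top"],P["scene"]
for r in D["top"]:
    b=np.array(r["bbox"]); g=atz(T,(b[0]+b[2])/2,(b[1]+b[3])/2,.03)
    best=None
    for s in D["scene"]:
        c=np.array(s["bbox"])
        f=lambda v:np.r_[bb(T,*v)-b,bb(S,*v)-c]
        o=least_squares(f,[g[0],g[1],.035,.055],x_scale=.01)
        if best is None or o.cost<best[0]: best=(o.cost,o.x,c)
    print(round(r["conf"],2),b,best[2],"cost %.1f"%best[0],np.round(best[1]*1000,1))
print("unmatched scene",[(round(s["conf"],2),s["bbox"]) for s in D["scene"]])
# rack
def cor(x,y,w,z): 
    c,s=np.cos(w),np.sin(w); return [[x+c*i*.04-s*j*.22,y+s*i*.04+c*j*.22,z] for i in(-1,1) for j in(-1,1)]
M={n:max(outline_of(p,"rack"),key=lambda r:r["conf"]) for n,p in P.items()}
for n in M:
    m=M[n]["region"].astype(np.uint8); print(n,"minrect",cv2.boxPoints(cv2.minAreaRect(cv2.findNonZero(m))).round(1).tolist())
crops=[cv2.resize(P["top"]["color"][150:280,90:290],(800,520),interpolation=2),cv2.resize(P["top"]["color"][150:280,280:480],(800,520),interpolation=2)]
for i,c in enumerate(crops): cv2.imwrite(f"pics/c{i}.png",c[:,:,::-1])
```

```text
0.79 [329.6 237.4 354.9 262.2] [195.3 212.2 220.4 245. ] cost 6.8 [ 473.7 -145.2   52.7   43.7]
0.69 [433.7 250.7 457.2 272. ] [ 99.2 266.2 123.  292.4] cost 2.0 [ 455.7 -377.8   43.6   29.8]
0.67 [114.4 221.7 139.6 241.5] [366.4 131.1 381.8 152.1] cost 3.0 [500.7 333.8  38.1  41.9]
0.62 [340.8 165.8 367.1 192.7] [234.4 264.9 258.8 298.7] cost 12.8 [ 636.7 -160.8   48.7   55.9]
unmatched scene [(0.93, [234.4, 264.9, 258.8, 298.7]), (0.91, [195.3, 212.2, 220.4, 245.0]), (0.7, [99.2, 266.2, 123.0, 292.4]), (0.65, [139.2, 214.4, 181.0, 271.7]), (0.58, [362.8, 187.9, 366.9, 199.0]), (0.51, [314.4, 159.4, 319.3, 177.5]), (0.47, [366.4, 131.1, 381.8, 152.1])]
top minrect [[175.3000030517578, 163.0], [369.6000061035156, 158.8000030517578], [370.3999938964844, 196.39999389648438], [176.10000610351562, 200.60000610351562]]
scene minrect [[215.60000610351562, 284.5], [366.3999938964844, 171.5], [390.0, 203.0], [239.3000030517578, 316.0]]
```

View pics/c0.png

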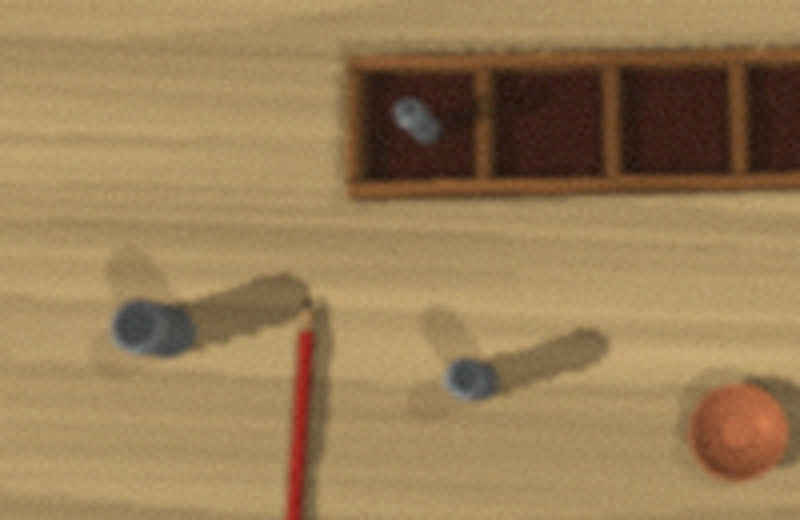

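View pics/c1.png

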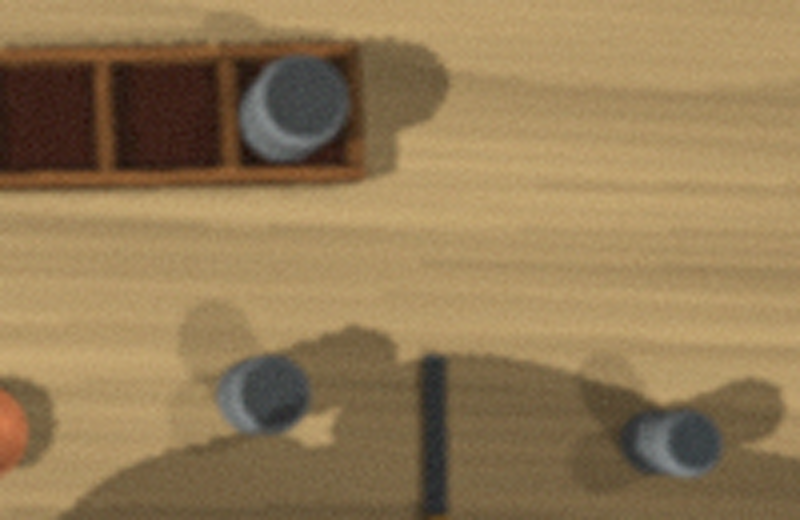

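The crops show the top discs with widths in the ratio 44, 37, 30, 23: centres in the top image are roughly (349,248) for 44, (453,260) for 37, (125,232) for 30 and (207,245) for 23. punch52 is in the right bay and punch16 in the left. I'll confirm the sizes by the grip width.

```bash
python3 - <<'E'
from h import *
p=get_image("top")
for n,u,v,z in (("44",349,248.5,.055),("37",453.5,260,.055),("30",125,232,.055),("23",206.8,244.8,.055),("52",356.8,174.3,.065),("16",192,178,.065),("rTL",177.5,165,.022),("rBL",177.5,198.7,.022),("rTR",370,161.2,.022),("rBR",371,195,.022),("dish",275,258,.01)):
    print(n,np.round(atz(p,u,v,z)[:2]*1000,1))
E
python3 -m creep '[{"yaw":0.125,"claw":1},{"yaw":0.125,"claw":1},{"yaw":0.125,"claw":1},{"yaw":0.125,"claw":1},{"yaw":0.125,"claw":1},{"yaw":0.125,"claw":1},{"yaw":0.125,"claw":1},{"yaw":0.125,"claw":1},{"yaw":0.125,"claw":1},{"yaw":0.125,"claw":1},{"yaw":0.014,"claw":1}]'
```

```text
44 [ 477.  -151.4]
37 [ 458.7 -379.7]
30 [498.1 325.5]
23 [476.1 152.6]
52 [ 638.  -165.1]
16 [617.  189.8]
rTL [653.6 232.1]
rBL [577.2 227.5]
rTR [ 678.9 -204.5]
rBR [ 600.4 -207. ]
dish [452.3   6.5]invalid input
```

```bash
python3 -m creep '[{"claw":1,"dx":0,"dy":0,"dz":0,"yaw":0.12}]'; python3 -m creep '[{"yaw":0.12,"claw":1.0}]'
```

```text
time_s: 1.53
position: [0.1661, 0.5243, 0.2313]
orientation: [[-0.909, 0.416, -0.0], [0.416, 0.909, -0.0], [0.0, -0.0, -1.0]]
wrist_force: [0.8, -0.0, 1.0]
grip_width: 0.0856
grip_force: 0.0invalid input
```

```bash
python3 -m creep '[{"claw":1,"dx":0,"dy":0,"dz":0,"yaw":0.12},{"claw":1,"dx":0,"dy":0,"dz":0,"yaw":0.12},{"claw":1,"dx":0,"dy":0,"dz":0,"yaw":0.12},{"claw":1,"dx":0,"dy":0,"dz":0,"yaw":0.12},{"claw":1,"dx":0,"dy":0,"dz":0,"yaw":0.12},{"claw":1,"dx":0,"dy":0,"dz":0,"yaw":0.12},{"claw":1,"dx":0,"dy":0,"dz":0,"yaw":0.12},{"claw":1,"dx":0,"dy":0,"dz":0,"yaw":0.12},{"claw":1,"dx":0,"dy":0,"dz":0,"yaw":0.12},{"claw":1,"dx":-0.022,"dy":0.032,"dz":0,"yaw":0},{"claw":1,"dx":-0.022,"dy":0.032,"dz":0,"yaw":0},{"claw":1,"dx":-0.022,"dy":0.032,"dz":0,"yaw":0},{"claw":1,"dx":-0.022,"dy":0.032,"dz":0,"yaw":0},{"claw":1,"dx":-0.022,"dy":0.032,"dz":0,"yaw":0},{"claw":1,"dx":-0.022,"dy":0.032,"dz":0,"yaw":0},{"claw":1,"dx":-0.022,"dy":0.032,"dz":0,"yaw":0},{"claw":1,"dx":-0.022,"dy":0.032,"dz":0,"yaw":0},{"claw":1,"dx":-0.022,"dy":0.032,"dz":0,"yaw":0},{"claw":1,"dx":-0.022,"dy":0.032,"dz":0,"yaw":0},{"claw":1,"dx":0,"dy":0,"dz":0,"yaw":0}]'
python3 - <<'E'
from h import *
p=get_image("wrist"); save(p,"w1.png"); print(np.round(p["world_from_camera"],3).tolist(),p["fovy"])
for t in("punch30","rack","pencil"):
  for r in outline_of(p,t):
    b=r["bbox"]; print(t,round(r["conf"],2),b, np.round(atz(p,(b[0]+b[2])/2,(b[1]+b[3])/2,.0275)*1000,1))
E
```

```text
time_s: 3.2
position: [0.5055, 0.3215, 0.231]
orientation: [[-0.057, 0.998, 0.004], [0.998, 0.057, -0.001], [-0.001, 0.004, -1.0]]
wrist_force: [0.3, -0.1, -0.0]
grip_width: 0.0854
grip_force: 0.0
[[0.998, 0.053, 0.021, 0.5], [0.057, -0.949, -0.311, 0.4], [0.004, 0.312, -0.95, 0.374], [0.0, 0.0, 0.0, 1.0]] 59.401684509853006
punch30 0.86 [258.0, 155.9, 289.1, 190.9] [500.8 329.5  27.5]
punch30 0.81 [234.5, 306.0, 256.5, 349.1] [479.1 156.5  27.5]
punch30 0.74 [365.5, 292.5, 382.9, 331.4] [617.6 183.7  27.5]
rack 0.83 [329.7, 257.5, 414.7, 420.0] [620.1 149.5  27.5]
pencil 0.62 [128.6, 227.7, 291.7, 241.7] [440.5 263.6  27.5]
```

View pics/w1.png

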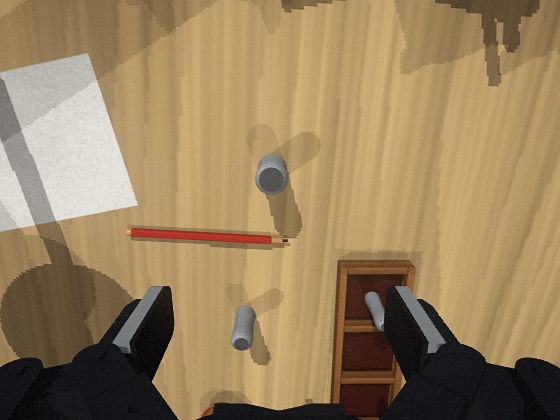

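The wrist view shows punch30 at (271,173), punch23 at (243,328), the rack's left end at (338–415,261), punch16 at (375,312) and the pencil between (130,232) and (288,241).

```bash
cat >> h.py <<'E'
from scipy.optimize import least_squares
_a=np.linspace(0,2*np.pi,40)
def bb(p,x,y,d,h,z0=0):
    q=np.array([proj(p,[x+d/2*np.cos(t),y+d/2*np.sin(t),z]) for t in _a for z in (z0,z0+h)])
    return np.r_[q.min(0),q.max(0)]
def fit(obs,g,z0=0):  # obs: [(pic,bbox)]
    f=lambda v:np.concatenate([bb(p,*v,z0)-b for p,b in obs])
    o=least_squares(f,[g[0],g[1],.03,.055],x_scale=.01); return np.round(o.x*1000,1),round(o.cost,1)
def dets(p,t="punch44"):
    return [(np.array(r["bbox"]),r["conf"]) for r in outline_of(p,t)]
def near(p,g,z0=0):
    D=dets(p); u=proj(p,[g[0],g[1],z0+.0275]); 
    return min((b for b,c in D),key=lambda b:np.hypot(*( (b[:2]+b[2:])/2-u)),default=None)
E
python3 - <<'E'
from h import *
T,W,S=get_image("top"),get_image("wrist"),get_image("scene")
for n,g,z in (("30",(.5,.328),0),("23",(.478,.155),0),("16",(.617,.184),.01)):
    bs=[(p,near(p,g,z)) for p in (W,T,S)]
    for k,o in (("W",bs[:1]),("WT",bs[:2]),("WTS",bs)): print(n,k,*fit(o,g,z))
    print([b.tolist() for _,b in bs])
for u,v in((338,261),(415,261)): print(np.round(atz(W,u,v,.022)*1000,1))
s=sense();print(s["position"])
E
```

```text
30 W [502.  323.4  36.4  20.5] 0.0
30 WT [501.5 326.3  34.2  38.4] 7.8
30 WTS [500.8 327.9  31.3  51.3] 22.2
[[263.7, 161.1, 300.8, 201.0], [118.2, 221.2, 140.5, 242.2], [365.2, 128.7, 379.2, 149.5]]
23 W [478.6 153.5  19.8  51.1] 0.0
23 WT [477.3 155.   20.1  52.8] 11.1
23 WTS [478.1 154.7  20.2  50.4] 21.6
[[239.6, 311.8, 260.8, 355.2], [199.2, 241.0, 213.7, 252.9], [312.2, 160.6, 319.7, 177.5]]
16 W [608.9 195.1   1.6  64.6] 0.0
16 WT [612.  189.4  11.3  48.8] 16.7
16 WTS [595.6 184.8   5.9  65. ] 2265.7
[[368.8, 298.2, 386.2, 334.9], [187.2, 176.4, 202.0, 187.8], [312.2, 160.6, 319.7, 177.5]]
[565.8 244.4  22. ]
[646.3 249.7  22. ]
[0.49942173 0.32534019 0.23128448]
```

```bash
python3 -m creep '[{"claw":1,"dx":0.002,"dy":0.001,"dz":0.035,"yaw":0},{"claw":1,"dx":0,"dy":0,"dz":0.035,"yaw":0},{"claw":1,"dx":0,"dy":0,"dz":0.035,"yaw":0},{"claw":1,"dx":0,"dy":0,"dz":0.035,"yaw":0},{"claw":1,"dx":0,"dy":0,"dz":0.035,"yaw":0},{"claw":1,"dx":0,"dy":0,"dz":0.02,"yaw":0},{"claw":1,"dx":0,"dy":0,"dz":0.016,"yaw":0},{"claw":1,"dx":0,"dy":0,"dz":0,"yaw":0},{"claw":1,"dx":0,"dy":0,"dz":0,"yaw":0},{"claw":0,"dx":0,"dy":0,"dz":0,"yaw":0},{"claw":0,"dx":0,"dy":0,"dz":0,"yaw":0},{"claw":0,"dx":0,"dy":0,"dz":0,"yaw":0},{"claw":0,"dx":0,"dy":0,"dz":0,"yaw":0},{"claw":0,"dx":0,"dy":0,"dz":0,"yaw":0},{"claw":0,"dx":0,"dy":0,"dz":0,"yaw":0},{"claw":0,"dx":0,"dy":0,"dz":0,"yaw":0},{"claw":0,"dx":0,"dy":0,"dz":0,"yaw":0},{"claw":0,"dx":0,"dy":0,"dz":0,"yaw":0}]'
```

```text
time_s: 5.5
position: [0.5007, 0.3276, 0.0214]
orientation: [[-0.064, 0.998, 0.001], [0.998, 0.064, 0.001], [0.001, 0.001, -1.0]]
wrist_force: [-2.0, 0.4, 5.4]
grip_width: 0.0288
grip_force: 58.8
```

```bash
python3 -m creep '[{"claw":0,"dx":0,"dy":0,"dz":-0.02,"yaw":0},{"claw":0,"dx":0,"dy":0,"dz":-0.04,"yaw":0},{"claw":0,"dx":0,"dy":0,"dz":-0.04,"yaw":0},{"claw":0,"dx":-0.0319,"dy":0.0119,"dz":0,"yaw":0},{"claw":0,"dx":-0.0319,"dy":0.0119,"dz":0,"yaw":0},{"claw":0,"dx":-0.0319,"dy":0.0119,"dz":0,"yaw":0},{"claw":0,"dx":-0.0319,"dy":0.0119,"dz":0,"yaw":0},{"claw":0,"dx":-0.0319,"dy":0.0119,"dz":0,"yaw":0},{"claw":0,"dx":-0.0319,"dy":0.0119,"dz":0,"yaw":0},{"claw":0,"dx":-0.0319,"dy":0.0119,"dz":0,"yaw":0},{"claw":0,"dx":-0.0319,"dy":0.0119,"dz":0,"yaw":0},{"claw":0,"dx":-0.0319,"dy":0.0119,"dz":0,"yaw":0},{"claw":0,"dx":0,"dy":0,"dz":0,"yaw":0},{"claw":0,"dx":0,"dy":0,"dz":0,"yaw":0},{"claw":0,"dx":0,"dy":0,"dz":0,"yaw":0}]'
python3 - <<'E'
from h import *
p=get_image("wrist"); c=p["color"].copy()
for k in (-180,-108,-36,36,108,180):
  for z,col in ((.022,(0,255,0)),(.01,(255,255,0))):
    q=[]
    for i,j in((-1,-1),(-1,1),(1,1),(1,-1)):
        x,y=i*.032,k/1000+j*.032; s,cc=np.sin(.0558),np.cos(.0558)
        q.append(proj(p,[.6275+cc*x-s*y,.012+s*x+cc*y,z]))
    cv2.polylines(c,[np.int32(np.round(q))],True,col,1)
cv2.imwrite("pics/w2.png",c[:,:,::-1]); print(sense()["position"])
E
```

```text
time_s: 6.75
position: [0.6247, 0.0477, 0.1196]
orientation: [[-0.063, 0.998, -0.002], [0.998, 0.063, 0.001], [0.001, -0.002, -1.0]]
wrist_force: [-0.8, 0.1, -3.2]
grip_width: 0.0287
grip_force: 60.0
[0.62460963 0.04840289 0.11974399]
```

View pics/w2.png

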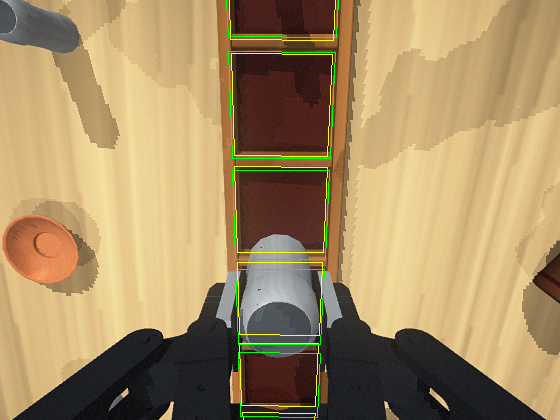

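The overlay lines up with the bays to about 2 mm, for example the bay at (232–336, 52–158). The punch is upright in the grip, so I'll lower it.

```bash
python3 -m creep '[{"claw":0,"dx":0,"dy":0.001,"dz":0.03,"yaw":0},{"claw":0,"dx":0,"dy":0,"dz":0.03,"yaw":0},{"claw":0,"dx":0,"dy":0,"dz":0.018,"yaw":0},{"claw":0,"dx":0,"dy":0,"dz":0.006,"yaw":0},{"claw":0,"dx":0,"dy":0,"dz":0.002,"yaw":0},{"claw":0,"dx":0,"dy":0,"dz":0,"yaw":0},{"claw":0,"dx":0,"dy":0,"dz":0,"yaw":0},{"claw":0,"dx":0,"dy":0,"dz":0,"yaw":0}]'; python3 -m creep '[{"claw":0,"dx":0,"dy":0,"dz":0.001,"yaw":0},{"claw":0,"dx":0,"dy":0,"dz":0,"yaw":0}]'; python3 -m creep '[{"claw":0,"dx":0,"dy":0,"dz":0.001,"yaw":0},{"claw":0,"dx":0,"dy":0,"dz":0,"yaw":0}]'
```

```text
time_s: 7.47
position: [0.628, 0.048, 0.036]
orientation: [[-0.064, 0.998, 0.003], [0.998, 0.064, -0.0], [-0.0, 0.003, -1.0]]
wrist_force: [0.1, 0.2, -3.6]
grip_width: 0.0284
grip_force: 60.1
time_s: 7.63
position: [0.6273, 0.0477, 0.0342]
orientation: [[-0.064, 0.998, 0.002], [0.998, 0.064, -0.0], [-0.0, 0.002, -1.0]]
wrist_force: [-0.1, 0.2, -3.2]
grip_width: 0.0285
grip_force: 60.1
time_s: 7.8
position: [0.6267, 0.0476, 0.0324]
orientation: [[-0.064, 0.998, 0.0], [0.998, 0.064, -0.0], [-0.0, 0.0, -1.0]]
wrist_force: [1.2, 0.7, -3.1]
grip_width: 0.0287
grip_force: 60.1
```

```bash
python3 -m creep '[{"claw":0,"dx":0,"dy":0,"dz":0.001,"yaw":0},{"claw":0,"dx":0,"dy":0,"dz":0,"yaw":0},{"claw":0,"dx":0,"dy":0,"dz":0,"yaw":0}]';python3 -m creep '[{"claw":0,"dx":0,"dy":0,"dz":0.001,"yaw":0},{"claw":0,"dx":0,"dy":0,"dz":0,"yaw":0},{"claw":0,"dx":0,"dy":0,"dz":0,"yaw":0}]'
```

```text
time_s: 8.05
position: [0.6268, 0.0476, 0.0315]
orientation: [[-0.064, 0.998, 0.0], [0.998, 0.064, -0.0], [-0.0, 0.0, -1.0]]
wrist_force: [-1.0, -0.5, -0.5]
grip_width: 0.0284
grip_force: 60.4
time_s: 8.3
position: [0.6268, 0.0476, 0.0314]
orientation: [[-0.064, 0.998, 0.001], [0.998, 0.064, -0.0], [-0.0, 0.001, -1.0]]
wrist_force: [-2.7, -0.4, 6.2]
grip_width: 0.0289
grip_force: 61.1
```

```bash
python3 -m creep '[{"claw":1,"dx":0,"dy":0,"dz":0,"yaw":0},{"claw":1,"dx":0,"dy":0,"dz":0,"yaw":0},{"claw":1,"dx":0,"dy":0,"dz":0,"yaw":0},{"claw":1,"dx":0,"dy":0,"dz":0,"yaw":0},{"claw":1,"dx":0,"dy":0,"dz":0,"yaw":0},{"claw":1,"dx":0,"dy":0,"dz":-0.02,"yaw":0},{"claw":1,"dx":0,"dy":0,"dz":-0.04,"yaw":0},{"claw":1,"dx":0,"dy":0,"dz":-0.04,"yaw":0},{"claw":1,"dx":0,"dy":0,"dz":-0.02,"yaw":0},{"claw":1,"dx":0.0233,"dy":-0.0283,"dz":0,"yaw":0},{"claw":1,"dx":0.0233,"dy":-0.0283,"dz":0,"yaw":0},{"claw":1,"dx":0.0233,"dy":-0.0283,"dz":0,"yaw":0},{"claw":1,"dx":0.0233,"dy":-0.0283,"dz":0,"yaw":0},{"claw":1,"dx":0.0233,"dy":-0.0283,"dz":0,"yaw":0},{"claw":1,"dx":0,"dy":0,"dz":0,"yaw":0},{"claw":1,"dx":0,"dy":0,"dz":0,"yaw":0},{"claw":1,"dx":0,"dy":0,"dz":0,"yaw":0},{"claw":1,"dx":0,"dy":0,"dz":0,"yaw":0}]'
python3 - <<'E'
from h import *
p=get_image("wrist"); save(p,"w3.png"); print(sense()["position"])
g=(.478,.1548)
for b,c in dets(p): print(c,b)
print(fit([(p,near(p,g))],g), bb(p,.478,.1548,.023,.055))
E
```

```text
time_s: 9.8
position: [0.4794, 0.1545, 0.1505]
orientation: [[-0.063, 0.998, 0.001], [0.998, 0.063, -0.0], [-0.0, 0.001, -1.0]]
wrist_force: [0.4, -0.8, -0.6]
grip_width: 0.0853
grip_force: 0.0
[0.47936006 0.1543433  0.15039795]
0.82 [260.4 182.3 292.5 229.3]
0.79 [437.5 308.8 476.2 349.8]
0.6 [447.9 154.7 510.8 191.3]
(array([477.9, 155.2,  22.3,  50.4]), np.float64(0.0)) [259.62984062 182.29327496 293.35361139 232.58010915]
```

View pics/w3.png

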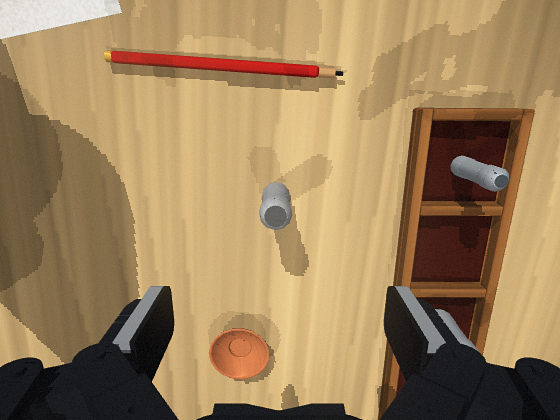

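The wrist view shows punch23 centred at (276,206), matching the fit. punch16 stands untouched at (480,172).

```bash
python3 -m creep '[{"claw":1,"dx":0.001,"dy":-0.001,"dz":0.035,"yaw":0},{"claw":1,"dx":0,"dy":0,"dz":0.035,"yaw":0},{"claw":1,"dx":0,"dy":0,"dz":0.03,"yaw":0},{"claw":1,"dx":0,"dy":0,"dz":0.02,"yaw":0},{"claw":1,"dx":0,"dy":0,"dz":0.009,"yaw":0},{"claw":1,"dx":0,"dy":0,"dz":0,"yaw":0},{"claw":1,"dx":0,"dy":0,"dz":0,"yaw":0},{"claw":0,"dx":0,"dy":0,"dz":0,"yaw":0},{"claw":0,"dx":0,"dy":0,"dz":0,"yaw":0},{"claw":0,"dx":0,"dy":0,"dz":0,"yaw":0},{"claw":0,"dx":0,"dy":0,"dz":0,"yaw":0},{"claw":0,"dx":0,"dy":0,"dz":0,"yaw":0},{"claw":0,"dx":0,"dy":0,"dz":0,"yaw":0},{"claw":0,"dx":0,"dy":0,"dz":0,"yaw":0},{"claw":0,"dx":0,"dy":0,"dz":0,"yaw":0},{"claw":0,"dx":0,"dy":0,"dz":0,"yaw":0},{"claw":0,"dx":0,"dy":0,"dz":0,"yaw":0}]'
```

```text
time_s: 11.37
position: [0.4773, 0.156, 0.0221]
orientation: [[-0.064, 0.998, 0.001], [0.998, 0.064, 0.0], [0.0, 0.001, -1.0]]
wrist_force: [-0.9, -0.2, 5.9]
grip_width: 0.0216
grip_force: 58.4
```

```bash
python3 -m creep '[{"claw":0,"dx":0,"dy":0,"dz":-0.02,"yaw":0},{"claw":0,"dx":0,"dy":0,"dz":-0.04,"yaw":0},{"claw":0,"dx":0,"dy":0,"dz":-0.04,"yaw":0},{"claw":0,"dx":-0.0113,"dy":0.0354,"dz":0,"yaw":0},{"claw":0,"dx":-0.0113,"dy":0.0354,"dz":0,"yaw":0},{"claw":0,"dx":-0.0113,"dy":0.0354,"dz":0,"yaw":0},{"claw":0,"dx":-0.0113,"dy":0.0354,"dz":0,"yaw":0},{"claw":0,"dx":0,"dy":0,"dz":0,"yaw":0},{"claw":0,"dx":0,"dy":0,"dz":0,"yaw":0},{"claw":0,"dx":0,"dy":0,"dz":0.03,"yaw":0},{"claw":0,"dx":0,"dy":0,"dz":0.03,"yaw":0},{"claw":0,"dx":0,"dy":0,"dz":0.018,"yaw":0},{"claw":0,"dx":0,"dy":0,"dz":0.006,"yaw":0},{"claw":0,"dx":0,"dy":0,"dz":0,"yaw":0},{"claw":0,"dx":0,"dy":0,"dz":0,"yaw":0},{"claw":0,"dx":0,"dy":0,"dz":0,"yaw":0},{"claw":0,"dx":0,"dy":0,"dz":0,"yaw":0}]'
```

```text
time_s: 12.78
position: [0.6224, 0.12, 0.0391]
orientation: [[-0.064, 0.998, 0.003], [0.998, 0.064, 0.0], [0.0, 0.003, -1.0]]
wrist_force: [-0.7, -0.2, -2.2]
grip_width: 0.0214
grip_force: 59.6
```

```bash
python3 -m creep '[{"claw":0,"dx":0,"dy":0,"dz":0.002,"yaw":0},{"claw":0,"dx":0,"dy":0,"dz":0.002,"yaw":0},{"claw":0,"dx":0,"dy":0,"dz":0.001,"yaw":0},{"claw":0,"dx":0,"dy":0,"dz":0,"yaw":0},{"claw":0,"dx":0,"dy":0,"dz":0,"yaw":0},{"claw":0,"dx":0,"dy":0,"dz":0,"yaw":0}]'; python3 -m creep '[{"claw":0,"dx":0,"dy":0,"dz":0.001,"yaw":0},{"claw":0,"dx":0,"dy":0,"dz":0,"yaw":0},{"claw":0,"dx":0,"dy":0,"dz":0,"yaw":0}]';python3 -m creep '[{"claw":0,"dx":0,"dy":0,"dz":0.001,"yaw":0},{"claw":0,"dx":0,"dy":0,"dz":0,"yaw":0},{"claw":0,"dx":0,"dy":0,"dz":0,"yaw":0}]'
```

```text
time_s: 13.28
position: [0.621, 0.1198, 0.0322]
orientation: [[-0.064, 0.998, -0.0], [0.998, 0.064, 0.0], [0.0, -0.0, -1.0]]
wrist_force: [1.0, -0.2, -2.3]
grip_width: 0.0215
grip_force: 59.7
time_s: 13.53
position: [0.6211, 0.1198, 0.0321]
orientation: [[-0.064, 0.998, 0.0], [0.998, 0.064, -0.0], [-0.0, 0.0, -1.0]]
wrist_force: [-3.1, -0.7, 5.7]
grip_width: 0.0214
grip_force: 60.5
time_s: 13.78
position: [0.6212, 0.1198, 0.0321]
orientation: [[-0.064, 0.998, 0.001], [0.998, 0.064, -0.0], [-0.0, 0.001, -1.0]]
wrist_force: [-4.1, -0.2, 12.6]
grip_width: 0.0215
grip_force: 61.3
```

```bash
python3 -m creep '[{"claw":1,"dx":0,"dy":0,"dz":-0.001,"yaw":0},{"claw":1,"dx":0,"dy":0,"dz":0,"yaw":0},{"claw":1,"dx":0,"dy":0,"dz":0,"yaw":0},{"claw":1,"dx":0,"dy":0,"dz":0,"yaw":0},{"claw":1,"dx":0,"dy":0,"dz":0,"yaw":0},{"claw":1,"dx":0,"dy":0,"dz":-0.02,"yaw":0},{"claw":1,"dx":0,"dy":0,"dz":-0.04,"yaw":0},{"claw":1,"dx":0,"dy":0,"dz":-0.04,"yaw":0},{"claw":1,"dx":0,"dy":0,"dz":-0.02,"yaw":0},{"claw":1,"dx":-0.0323,"dy":-0.0202,"dz":0,"yaw":0},{"claw":1,"dx":-0.0323,"dy":-0.0202,"dz":0,"yaw":0},{"claw":1,"dx":-0.0323,"dy":-0.0202,"dz":0,"yaw":0},{"claw":1,"dx":-0.0323,"dy":-0.0202,"dz":0,"yaw":0},{"claw":1,"dx":-0.0323,"dy":-0.0202,"dz":0,"yaw":0},{"claw":1,"dx":-0.0323,"dy":-0.0202,"dz":0,"yaw":0},{"claw":1,"dx":-0.0323,"dy":-0.0202,"dz":0,"yaw":0},{"claw":1,"dx":-0.0323,"dy":-0.0202,"dz":0,"yaw":0},{"claw":1,"dx":0,"dy":0,"dz":0,"yaw":0},{"claw":1,"dx":0,"dy":0,"dz":0,"yaw":0},{"claw":1,"dx":0,"dy":0,"dz":0,"yaw":0}]'
python3 - <<'E'
from h import *
p=get_image("wrist"); save(p,"w4.png"); print(sense()["position"])
g=(.476,-.149)
for b,c in dets(p): print(c,b)
T,S=get_image("top"),get_image("scene")
o=[(q,near(q,g)) for q in (p,T,S)]
print(fit(o[:1],g),fit(o,g))
E
```

```text
time_s: 15.45
position: [0.4765, -0.1484, 0.1513]
orientation: [[-0.063, 0.998, 0.0], [0.998, 0.063, 0.0], [0.0, 0.0, -1.0]]
wrist_force: [0.4, 0.7, -0.2]
grip_width: 0.0853
grip_force: 0.0
[ 0.4767799  -0.14779302  0.15127958]
0.96 [443.1 198.4 551.4 285.6]
0.9 [248.9 171.8 313.1 243.8]
0.46 [236.1 399.3 261.1 406.8]
(array([ 478.4, -151.2,   46.7,   39.1]), np.float64(0.0)) (array([ 478.1, -147.5,   43.7,   52.1]), np.float64(38.1))
```

View pics/w4.png

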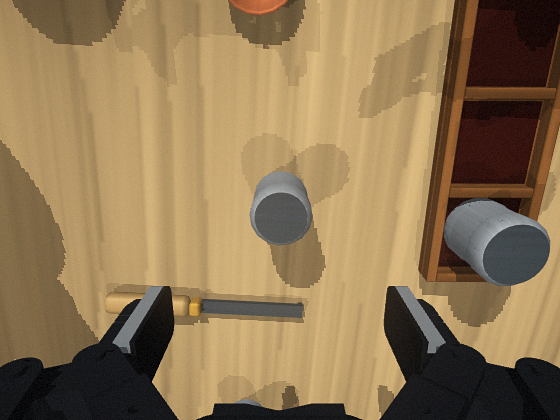

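The wrist view shows punch44 at (281,207), the file well clear at (200,305), and punch52 in its bay at (497,242).

```bash
python3 -m creep '[{"claw":1,"dx":-0.001,"dy":0.001,"dz":0.035,"yaw":0},{"claw":1,"dx":0,"dy":0,"dz":0.035,"yaw":0},{"claw":1,"dx":0,"dy":0,"dz":0.03,"yaw":0},{"claw":1,"dx":0,"dy":0,"dz":0.02,"yaw":0},{"claw":1,"dx":0,"dy":0,"dz":0.01,"yaw":0},{"claw":1,"dx":0,"dy":0,"dz":0,"yaw":0},{"claw":1,"dx":0,"dy":0,"dz":0,"yaw":0},{"claw":0,"dx":0,"dy":0,"dz":0,"yaw":0},{"claw":0,"dx":0,"dy":0,"dz":0,"yaw":0},{"claw":0,"dx":0,"dy":0,"dz":0,"yaw":0},{"claw":0,"dx":0,"dy":0,"dz":0,"yaw":0},{"claw":0,"dx":0,"dy":0,"dz":0,"yaw":0},{"claw":0,"dx":0,"dy":0,"dz":0,"yaw":0},{"claw":0,"dx":0,"dy":0,"dz":0,"yaw":0},{"claw":0,"dx":0,"dy":0,"dz":0,"yaw":0}]'
```

```text
time_s: 17.05
position: [0.4782, -0.1498, 0.0227]
orientation: [[-0.064, 0.998, 0.002], [0.998, 0.064, -0.001], [-0.001, 0.002, -1.0]]
wrist_force: [-1.1, 1.9, 7.0]
grip_width: 0.0427
grip_force: 60.2
```

```bash
python3 -m creep '[{"claw":0,"dx":0,"dy":0,"dz":-0.02,"yaw":0},{"claw":0,"dx":0,"dy":0,"dz":-0.04,"yaw":0},{"claw":0,"dx":0,"dy":0,"dz":-0.04,"yaw":0},{"claw":0,"dx":0.009,"dy":0.0317,"dz":0,"yaw":0},{"claw":0,"dx":0.009,"dy":0.0317,"dz":0,"yaw":0},{"claw":0,"dx":0.009,"dy":0.0317,"dz":0,"yaw":0},{"claw":0,"dx":0.009,"dy":0.0317,"dz":0,"yaw":0},{"claw":0,"dx":0.008,"dy":0.0317,"dz":0,"yaw":0},{"claw":0,"dx":0,"dy":0,"dz":0,"yaw":0},{"claw":0,"dx":0,"dy":0,"dz":0,"yaw":0},{"claw":0,"dx":0,"dy":0,"dz":0.03,"yaw":0},{"claw":0,"dx":0,"dy":0,"dz":0.03,"yaw":0},{"claw":0,"dx":0,"dy":0,"dz":0.018,"yaw":0},{"claw":0,"dx":0,"dy":0,"dz":0.006,"yaw":0},{"claw":0,"dx":0,"dy":0,"dz":0,"yaw":0},{"claw":0,"dx":0,"dy":0,"dz":0,"yaw":0},{"claw":0,"dx":0,"dy":0,"dz":0,"yaw":0},{"claw":0,"dx":0,"dy":0,"dz":0,"yaw":0}]'
```

```text
time_s: 18.55
position: [0.6341, -0.0958, 0.0391]
orientation: [[-0.064, 0.998, 0.003], [0.998, 0.064, -0.001], [-0.001, 0.003, -1.0]]
wrist_force: [-0.3, 0.4, -4.5]
grip_width: 0.0428
grip_force: 64.5
```

```bash
python3 -m creep '[{"claw":0,"dx":0,"dy":0,"dz":0.002,"yaw":0},{"claw":0,"dx":0,"dy":0,"dz":0.002,"yaw":0},{"claw":0,"dx":0,"dy":0,"dz":0.001,"yaw":0},{"claw":0,"dx":0,"dy":0,"dz":0,"yaw":0},{"claw":0,"dx":0,"dy":0,"dz":0,"yaw":0},{"claw":0,"dx":0,"dy":0,"dz":0,"yaw":0}]'; python3 -m creep '[{"claw":0,"dx":0,"dy":0,"dz":0.001,"yaw":0},{"claw":0,"dx":0,"dy":0,"dz":0,"yaw":0},{"claw":0,"dx":0,"dy":0,"dz":0,"yaw":0}]'
```

```text
time_s: 19.05
position: [0.633, -0.0953, 0.0328]
orientation: [[-0.064, 0.998, 0.001], [0.998, 0.064, -0.0], [-0.0, 0.001, -1.0]]
wrist_force: [-1.8, 0.7, 0.5]
grip_width: 0.0426
grip_force: 64.7
time_s: 19.3
position: [0.633, -0.0953, 0.0327]
orientation: [[-0.064, 0.998, 0.001], [0.998, 0.064, -0.0], [-0.0, 0.001, -1.0]]
wrist_force: [-3.8, 0.7, 6.5]
grip_width: 0.0427
grip_force: 66.0
```

```bash
python3 -m creep '[{"claw":1,"dx":0,"dy":0,"dz":0,"yaw":0},{"claw":1,"dx":0,"dy":0,"dz":0,"yaw":0},{"claw":1,"dx":0,"dy":0,"dz":0,"yaw":0},{"claw":1,"dx":0,"dy":0,"dz":0,"yaw":0},{"claw":1,"dx":0,"dy":0,"dz":-0.02,"yaw":0},{"claw":1,"dx":0,"dy":0,"dz":-0.04,"yaw":0},{"claw":1,"dx":0,"dy":0,"dz":-0.04,"yaw":0},{"claw":1,"dx":0,"dy":0,"dz":-0.02,"yaw":0},{"claw":1,"dx":-0.0301,"dy":-0.0212,"dz":0,"yaw":0},{"claw":1,"dx":-0.0301,"dy":-0.0212,"dz":0,"yaw":0},{"claw":1,"dx":-0.0301,"dy":-0.0212,"dz":0,"yaw":0},{"claw":1,"dx":-0.0301,"dy":-0.0212,"dz":0,"yaw":0},{"claw":1,"dx":-0.0301,"dy":-0.0212,"dz":0,"yaw":0},{"claw":1,"dx":-0.0301,"dy":-0.0212,"dz":0,"yaw":0},{"claw":1,"dx":-0.0301,"dy":-0.0212,"dz":0,"yaw":0},{"claw":1,"dx":-0.0301,"dy":-0.0212,"dz":0,"yaw":0},{"claw":1,"dx":-0.0301,"dy":-0.0212,"dz":0,"yaw":0},{"claw":1,"dx":0,"dy":0,"dz":0,"yaw":0},{"claw":1,"dx":0,"dy":0,"dz":0,"yaw":0},{"claw":1,"dx":0,"dy":0,"dz":0,"yaw":0}]'
python3 - <<'E'
from h import *
p=get_image("wrist"); save(p,"w5.png"); print(sense()["position"])
g=(.46,-.378)
for b,c in dets(p): print(c,b)
for y in(-.376,-.379,-.382): print(bb(p,.46,y,.037,.055))
T,S=get_image("top"),get_image("scene")
o=[(q,near(q,g)) for q in (p,T,S)]
print(fit(o[:1],g),fit(o,g))
E
```

```text
time_s: 20.97
position: [0.4597, -0.3776, 0.1511]
orientation: [[-0.063, 0.998, 0.0], [0.998, 0.063, 0.001], [0.001, 0.0, -1.0]]
wrist_force: [0.3, 0.6, 0.2]
grip_width: 0.0853
grip_force: 0.0
[ 0.46008556 -0.37700198  0.15113033]
0.66 [250.8 175.4 303.8 239.3]
[252.23465963 172.28261832 306.44093398 240.11265783]
[252.05486779 175.93223607 306.06052981 244.09651843]
[251.87639546 179.55922703 305.68292456 248.05177835]
(array([ 458.8, -378.9,   37.6,   45.4]), np.float64(0.0)) (array([ 458.9, -377.8,   36.7,   49.4]), np.float64(4.7))
```

View pics/w5.png

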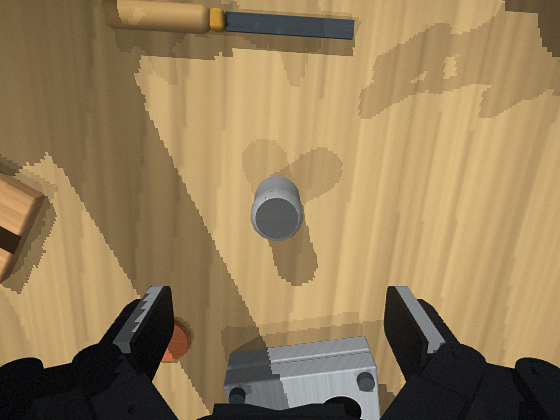

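The wrist view shows punch37 at (277,207). The disc-cutter block at (300,385) and the red disc at (178,340) are clear of the fingers.

```bash
python3 -m creep '[{"claw":1,"dx":-0.001,"dy":-0.001,"dz":0.035,"yaw":0},{"claw":1,"dx":0,"dy":0,"dz":0.035,"yaw":0},{"claw":1,"dx":0,"dy":0,"dz":0.03,"yaw":0},{"claw":1,"dx":0,"dy":0,"dz":0.02,"yaw":0},{"claw":1,"dx":0,"dy":0,"dz":0.01,"yaw":0},{"claw":1,"dx":0,"dy":0,"dz":0,"yaw":0},{"claw":1,"dx":0,"dy":0,"dz":0,"yaw":0},{"claw":0,"dx":0,"dy":0,"dz":0,"yaw":0},{"claw":0,"dx":0,"dy":0,"dz":0,"yaw":0},{"claw":0,"dx":0,"dy":0,"dz":0,"yaw":0},{"claw":0,"dx":0,"dy":0,"dz":0,"yaw":0},{"claw":0,"dx":0,"dy":0,"dz":0,"yaw":0},{"claw":0,"dx":0,"dy":0,"dz":0,"yaw":0},{"claw":0,"dx":0,"dy":0,"dz":0,"yaw":0},{"claw":0,"dx":0,"dy":0,"dz":0,"yaw":0},{"claw":0,"dx":0,"dy":0,"dz":0,"yaw":0}]'
```

```text
time_s: 22.65
position: [0.4591, -0.3796, 0.0226]
orientation: [[-0.064, 0.998, 0.001], [0.998, 0.064, -0.002], [-0.002, 0.001, -1.0]]
wrist_force: [-1.4, 0.9, 5.3]
grip_width: 0.0353
grip_force: 59.6
```

```bash
python3 -m creep '[{"claw":0,"dx":0,"dy":0,"dz":-0.02,"yaw":0},{"claw":0,"dx":0,"dy":0,"dz":-0.04,"yaw":0},{"claw":0,"dx":0,"dy":0,"dz":-0.04,"yaw":0},{"claw":0,"dx":0,"dy":0,"dz":-0.01,"yaw":0},{"claw":0,"dx":0.0344,"dy":0.0193,"dz":0,"yaw":0},{"claw":0,"dx":0.0344,"dy":0.0193,"dz":0,"yaw":0},{"claw":0,"dx":0.0344,"dy":0.0193,"dz":0,"yaw":0},{"claw":0,"dx":0.0344,"dy":0.0193,"dz":0,"yaw":0},{"claw":0,"dx":0.0344,"dy":0.0193,"dz":0,"yaw":0},{"claw":0,"dx":0.0344,"dy":0.0193,"dz":0,"yaw":0},{"claw":0,"dx":0.0344,"dy":0.0193,"dz":0,"yaw":0},{"claw":0,"dx":0.0344,"dy":0.0193,"dz":0,"yaw":0},{"claw":0,"dx":0.0344,"dy":0.0193,"dz":0,"yaw":0},{"claw":0,"dx":0.0344,"dy":0.0193,"dz":0,"yaw":0},{"claw":0,"dx":0,"dy":0,"dz":0,"yaw":0},{"claw":0,"dx":0,"dy":0,"dz":0,"yaw":0},{"claw":0,"dx":0,"dy":0,"dz":0,"yaw":0},{"claw":0,"dx":0,"dy":0,"dz":0,"yaw":0}]'
```

```text
time_s: 24.15
position: [0.6284, -0.0242, 0.1306]
orientation: [[-0.063, 0.998, -0.002], [0.998, 0.063, -0.0], [-0.0, -0.002, -1.0]]
wrist_force: [0.3, -0.5, -4.4]
grip_width: 0.0356
grip_force: 61.5
```

```bash
python3 -m creep '[{"claw":0,"dx":0,"dy":0.001,"dz":0.03,"yaw":0},{"claw":0,"dx":0,"dy":0,"dz":0.03,"yaw":0},{"claw":0,"dx":0,"dy":0,"dz":0.022,"yaw":0},{"claw":0,"dx":0,"dy":0,"dz":0.01,"yaw":0},{"claw":0,"dx":0,"dy":0,"dz":0.004,"yaw":0},{"claw":0,"dx":0,"dy":0,"dz":0.001,"yaw":0},{"claw":0,"dx":0,"dy":0,"dz":0,"yaw":0},{"claw":0,"dx":0,"dy":0,"dz":0,"yaw":0},{"claw":0,"dx":0,"dy":0,"dz":0,"yaw":0},{"claw":0,"dx":0,"dy":0,"dz":0,"yaw":0}]'; python3 -m creep '[{"claw":0,"dx":0,"dy":0,"dz":0.001,"yaw":0},{"claw":0,"dx":0,"dy":0,"dz":0,"yaw":0},{"claw":0,"dx":0,"dy":0,"dz":0,"yaw":0}]'
```

```text
time_s: 24.98
position: [0.6313, -0.0233, 0.0355]
orientation: [[-0.064, 0.998, 0.002], [0.998, 0.064, -0.0], [-0.001, 0.002, -1.0]]
wrist_force: [-0.6, -0.0, -3.3]
grip_width: 0.0357
grip_force: 61.6
time_s: 25.23
position: [0.6304, -0.0231, 0.0334]
orientation: [[-0.064, 0.998, 0.0], [0.998, 0.064, -0.0], [-0.0, 0.0, -1.0]]
wrist_force: [-0.4, 0.7, -4.4]
grip_width: 0.0358
grip_force: 61.6
```

```bash
python3 -m creep '[{"claw":0,"dx":0,"dy":0,"dz":0.001,"yaw":0},{"claw":0,"dx":0,"dy":0,"dz":0,"yaw":0},{"claw":0,"dx":0,"dy":0,"dz":0,"yaw":0}]'; python3 -m creep '[{"claw":0,"dx":0,"dy":0,"dz":0.001,"yaw":0},{"claw":0,"dx":0,"dy":0,"dz":0,"yaw":0},{"claw":0,"dx":0,"dy":0,"dz":0,"yaw":0}]'
```

```text
time_s: 25.48
position: [0.6305, -0.0231, 0.0327]
orientation: [[-0.064, 0.998, 0.0], [0.998, 0.064, 0.0], [0.0, 0.0, -1.0]]
wrist_force: [-1.3, 0.3, -0.2]
grip_width: 0.036
grip_force: 62.1
time_s: 25.73
position: [0.6305, -0.0231, 0.0326]
orientation: [[-0.064, 0.998, 0.001], [0.998, 0.064, -0.0], [-0.0, 0.001, -1.0]]
wrist_force: [-4.3, -0.1, 6.9]
grip_width: 0.0356
grip_force: 63.0
```

Contact felt. I'll release, rise, back off toward the base and check.

```bash
python3 -m creep '[{"claw":1,"dx":0,"dy":0,"dz":0,"yaw":0},{"claw":1,"dx":0,"dy":0,"dz":0,"yaw":0},{"claw":1,"dx":0,"dy":0,"dz":0,"yaw":0},{"claw":1,"dx":0,"dy":0,"dz":0,"yaw":0},{"claw":1,"dx":0,"dy":0,"dz":-0.02,"yaw":0},{"claw":1,"dx":0,"dy":0,"dz":-0.04,"yaw":0},{"claw":1,"dx":0,"dy":0,"dz":-0.04,"yaw":0},{"claw":1,"dx":0,"dy":0,"dz":-0.04,"yaw":0},{"claw":1,"dx":0,"dy":-0.04,"dz":-0.01,"yaw":0},{"claw":1,"dx":0,"dy":-0.04,"dz":-0.01,"yaw":0},{"claw":1,"dx":0,"dy":-0.04,"dz":-0.01,"yaw":0},{"claw":1,"dx":0,"dy":-0.04,"dz":-0.01,"yaw":0},{"claw":1,"dx":0,"dy":-0.04,"dz":0,"yaw":0},{"claw":1,"dx":0,"dy":-0.04,"dz":0,"yaw":0},{"claw":1,"dx":0,"dy":0,"dz":0,"yaw":0},{"claw":1,"dx":0,"dy":0,"dz":0,"yaw":0},{"claw":1,"dx":0,"dy":0,"dz":0,"yaw":0}]'
python3 - <<'E'
from h import *
p=get_image("top"); q=get_image("scene")
a=cv2.resize(p["color"][145:310,110:410],(560,308)); b=cv2.resize(q["color"][110:320,120:410],(400,290)); c=np.zeros((600,560,3),np.uint8); c[:308]=a; c[308:598,:400]=b
cv2.imwrite("pics/f.png",c[:,:,::-1])
E
```

```text
time_s: 27.15
position: [0.3919, -0.0389, 0.2119]
orientation: [[-0.064, 0.998, 0.002], [0.998, 0.064, -0.001], [-0.001, 0.002, -1.0]]
wrist_force: [0.8, 0.4, 0.2]
grip_width: 0.0852
grip_force: 0.0
```

View pics/f.png

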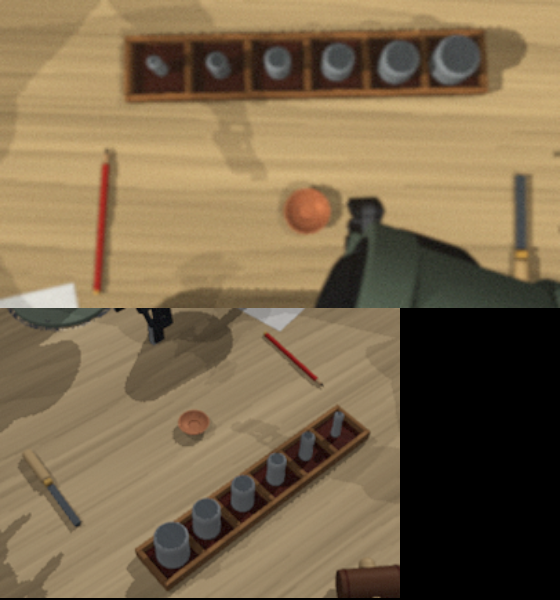

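All six punches stand upright, one to a bay, in descending order from (457,58) to (157,65). The dish, pencil and file have not moved.

```bash
python3 -c "
from rig import *
print(finish_job())"
```

```text
the job is handed in; nothing more can be done
None
```

The job is handed in at about 27 s: all four punches were set down on their bay floors before release, the final pictures show the row standing upright in order from 52 to 16 mm, and the end punches, dish, pencil and file look undisturbed.

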